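Key a drive axle into a castor wheel and hold it home

ROBOT

A 6-joint arm with a two-finger parallel gripper is mounted at the origin on the work surface. World frame = base frame: x ahead of the robot, y to its left, z up, the work surface at z = 0. Lengths are in mm, angles in degrees, forces in N, time in s.
With the tool pointing down it reaches from about 325 to 925 mm from the base axis. Payload 3.1 kg.
Tool frame: the origin (TCP) lies at the very end of the fingers, on their centre line; the grasp point (between the pads) lies 19 mm behind it; z points along the fingers, y is the line along which they close (so a half turn about z gives the same grasp; the last joint's range is limited). The gripper opens to 85 mm and grips with 20 to 120 N. Pads are 22 mm wide; open, the fingers measure 114 mm over their backs; the gripper's body (76 mm by 85 mm) begins 54 mm behind the grasp point. The pads swing forward as they close: fully open they stand 13 mm farther back than shut.
Start: joints at [-69.626, 12.427, 92.441, -0, 75.132, -6.429], TCP at [281.849, -557.853, 231.3] pointing down, gripper open.
Joint ranges: [-157.48, 157.48], [-44.54, 120.13], [17.64, 146.25], [-64.5, 244.5], [7.68, 150.69], [-147.95, 147.95]. Speed limits (degrees/s): [159.86, 159.86, 180, 180, 180, 180].

INTERFACE

Orientations are given as [roll, pitch, yaw] about the fixed x, y, z axes, in that order (R = Rz(yaw) Ry(pitch) Rx(roll)).
In Python, from station import ctrl gives the robot as it stands. Calls block until the motion is done:
- ctrl.goto(position, orientation): joint-space move of the TCP to a pose.
- ctrl.move_l(position, attitude=None, speed=150): straight line of the TCP; attitude=None keeps the orientation; speed is the mean speed in mm/s.
- ctrl.move_j(angles): joint-space move.
- ctrl.grip(opening, squeeze=None): finger opening in mm; squeeze is the grip in N (None keeps the last); returns when the fingers have stopped.
- ctrl.wait(seconds).
- ctrl.solve_ik(position, orientation): joint angles nearest the present ones, or None.
- ctrl.get_obs(): the state.
- ctrl.get_image(name): name is "scene" or "top" or "wrist"; returns the picture (384x512x3 uint8, red, green, blue); there is no depth.
- ctrl.get_calibration(name): a dict with "fx", "fy", "cx", "cy" (pixels), "R" (3x3) and "t" (3): a world point X has camera coordinates R X + t; the wrist camera has in their place "mount" (4x4, takes a point from camera to tool coordinates, whose origin is the TCP and whose axes are the flange's). Camera axes: x right, y down, z forward; pixel columns grow to the right and rows downward; lengths in mm; the calibration is good to about 2 mm. A picture is of the moment at which its call begins: read the wrist's pose just before it. get_calibration takes no time and is no camera call.
A pose or a line that the arm cannot do raises ctrl.Unreachable and nothing moves.
- ctrl.sign_off(): hands the job in; it is judged then, once.
The state is a dict: "t": time; "joint_pos": joint angles; "qvel": joint speeds; "effort": joint torques, N m; "tcp_pos": TCP position; "ee_rot": TCP orientation; "wrist_force": force on the tool from outside, world axes, zero at the start; "moment": the same for the moment, N m; "grip_width": finger opening in mm; "grip_force": force on a finger pad.
Only numpy, scipy, OpenCV 4.12 (cv2) and the standard library are available. Lean on these libraries where they do the work, as an engineer would, in place of code of your own. Each camera call takes 0.05 s, during which the arm holds its last target. There are 200 camera calls.

TASK

Take the keyed axle (flat steel head with one yellow face) out of the rack, put it into the bore of the wheel clamped in the nest, turn it until its key slips into the keyway, and keep pushing against the spring ejector until its collar is flush on the hub. Finish while still gripping the axle and holding it fully home: do not let go, because the spring would push it back out. Leave the plain dark axle, the loose wheel and the grease tin alone.

Things in the scene. Friction and masses are not known exactly. Their poses are not given: they have to be found in the camera images.
- keyed_axle: Loose upright steel axle, 0.25-0.4 kg, hung by its collar in a rack hole. Origin: centre of the collar's underside, z up. Above it: round collar 44 mm wide, 6 thick. Below: round shank 18 mm wide, 50 long, last 5 mm tapered to 12. The key is on the +x side. At the start +x points at the robot (world -x) within 0.75 rad. Lift over 52 mm to clear the rack.
- axle_head (a point): Middle of the axle's flat steel head, on its axis, 24 mm above the collar's underside; axes as the axle's. Head 14 mm thick (x), 34 long (y), 36 tall: grip it across the 14 mm. Its broad +x face, on the key's side, is yellow, and so is a dab on the collar there.
- axle_key (a point): Foot of the axle's brass key, at its outer edge: 13.5 mm from the axis on the +x side, 36 mm below the collar's underside. The key is 7 mm wide (y) and 28 tall, ending 8 mm below the collar. The lowest 14 mm of the shank, below the key, are plain and enter the bore at any angle.
- nest: Fixed dark steel block 125 x 125 x 30 mm; two blue jaws (tops 65 mm above the table) clamp a castor wheel lying flat: pale yellow tyre, blue web, steel hub, 100 mm wide, 40 thick, top 85 mm above the table. Origin: centre of the underside, below the bore; z up; -x roughly faces the robot. The wheel turns only under 2 N m or more.
- bore_mouth (a point): Centre of the bore in the hub's flat top, 85 mm up; axes as the nest's. Bore 21 mm wide, 40 deep, right through. Its one keyway, 10 mm wide, out to 16 mm from the axis, lies within 0.45 rad of the nest's -x direction: not reported, feel for it or see the red line along it on the wheel. Key on hub face: collar 36 mm above here; fully home: 0.
- ejector (a joint): Brass spring plunger 14 mm wide in the bore, top 38 mm below the mouth: the axle's tip meets it with the collar 12 mm above the hub. Value: m pressed down, 0 free, 0.012 with the axle home, 0.016 at its stop. Pushes up with 4 N at 0, 10 N at 0.012.
- rack: Fixed rack: steel plate on blue sides, 85 x 200 mm, top 70 mm above the table. Origin: centre of its underside; y along its length. Two holes 29 mm square at y = -50 and +50 mm carry the two axles by their collars; which is where varies.
- plain_axle: Bystander: dark axle with a round six-sided head 28 mm across, 20 mm high above its 44 mm collar, in the other hole of the rack. Origin: centre of the collar's underside. Leave it in its place.
- spare_wheel: Bystander: loose pale wheel lying flat, 74 mm across, 28 mm high. Origin: centre of its underside. Leave it.
- tin: Bystander: closed steel grease tin with an orange band, 72 mm across, 70 mm high. Origin: centre of its underside. Leave it.

How it is judged:
By the outcome, as a careful person would: the job done as asked, in the order asked, and still so for the second after the job is handed in, while the arm keeps its last pose, push and grip.
It also fails if it takes over 58 s, if anything falls off the work surface, if the arm or the gripper's body presses on something with over 40 N, if the wrist force passes 120 N, or if a joint passes its speed limit or range.

## Working session

There is one attempt and no reset: what is moved stays moved. The work goes in short steps, each a Python script; the robot and the scene stay as the last script left them, time stands still between calls to the robot, and variables do not carry over. Pictures are saved under pics/ and viewed, at most 10 in all, crops included, and the job is handed in when it is done.

```bash
ls; mkdir -p pics
python3 - <<'E'
from station import ctrl
import cv2,numpy as np
for n in("scene","top"):
    im=ctrl.get_image(n); cv2.imwrite(f"pics/{n}0.png",im[:,:,::-1])
    c=ctrl.get_calibration(n); print(n,{k:np.round(v,3).tolist() for k,v in c.items()})
print(ctrl.get_calibration("wrist"))
o=ctrl.get_obs(); print(o)
E
```

```text
pics
station.py
scene {'fx': 426.106, 'fy': 426.106, 'cx': 254.204, 'cy': 195.888, 'R': [[0.31, 0.951, 0.012], [0.816, -0.26, -0.516], [-0.488, 0.169, -0.856]], 't': [-221.454, -449.745, 1253.578]}
top {'fx': 444.296, 'fy': 444.296, 'cx': 256.49, 'cy': 194.033, 'R': [[-0.021, -1.0, 0.001], [-0.992, 0.021, -0.128], [0.128, -0.003, -0.992]], 't': [29.729, 643.148, 1025.033]}
{'fx': 330.43844940598905, 'fy': 330.43844940598905, 'cx': 253.3635784515323, 'cy': 195.86836306608305, 'mount': array([[ 2.05256239e-04, -9.45332392e-01, -3.26108305e-01,
         8.43372812e+01],
       [ 9.99999251e-01, -1.99458074e-04,  1.20760575e-03,
         7.14685722e-02],
       [-1.20663376e-03, -3.26108309e-01,  9.45331643e-01,
        -1.42745641e+02],
       [ 0.00000000e+00,  0.00000000e+00,  0.00000000e+00,
         1.00000000e+00]])}
{'t': 0.1, 'joint_pos': array([-6.96238407e+01,  1.24725524e+01,  9.25213441e+01, -3.01340566e-04,
        7.51334722e+01, -6.42830756e+00]), 'qvel': array([ 0.06919972,  0.03036186, -0.13379172,  0.03778136,  0.03205919,
       -0.03660658]), 'effort': array([-9.99992371e-04, -3.98074329e+01, -3.04967952e+01, -1.86353554e-04,
        4.26187122e-03,  1.51711912e-06]), 'tcp_pos': array([ 281.59899741, -557.12250567,  230.07882825]), 'ee_rot': array([-1.79873400e+02, -1.39709232e-02,  2.68045291e+01]), 'wrist_force': array([ 0.19389193, -0.37949244, -0.07100021]), 'moment': array([ 0.05270493, -0.00023585, -0.02318175]), 'grip_force': 0.0, 'grip_width': 85.33906360577353}
```

View pics/scene0.png

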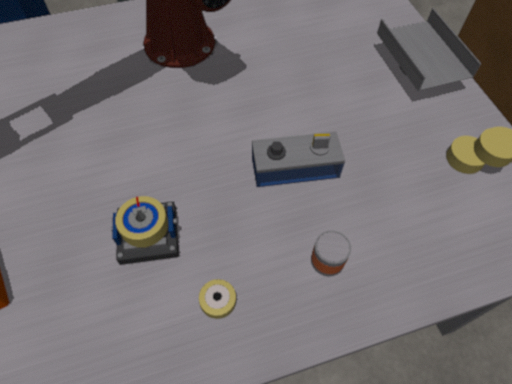

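View pics/top0.png

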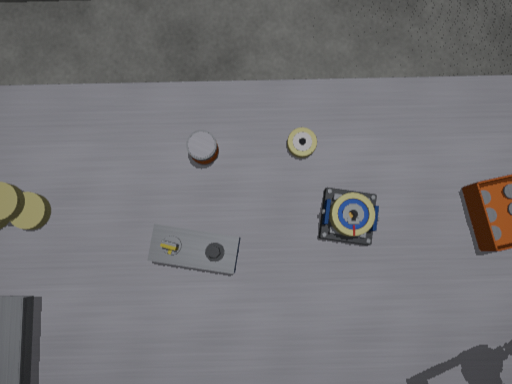

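The scene view shows the keyed axle's head at (321,140), the plain axle at (277,150), the wheel at (141,220) and its red line at about (137,202). In the top view the same things are at (169,246), (214,252), (353,215) and (354,230). I'll triangulate these, then take wrist views from opposite yaws to cancel mount error.

```bash
cat > h.py <<'E'
from station import ctrl
import cv2,numpy as np
from scipy.spatial.transform import Rotation as Ro
def P_fixed(n):
    c=ctrl.get_calibration(n); K=np.array([[c["fx"],0,c["cx"]],[0,c["fy"],c["cy"]],[0,0,1]])
    return K@np.c_[c["R"],c["t"]]
def P_wrist(o):
    c=ctrl.get_calibration("wrist"); K=np.array([[c["fx"],0,c["cx"]],[0,c["fy"],c["cy"]],[0,0,1]])
    T=np.eye(4); T[:3,:3]=Ro.from_euler("xyz",o["ee_rot"],degrees=True).as_matrix(); T[:3,3]=o["tcp_pos"]
    return K@np.linalg.inv(T@c["mount"])[:3]
def tri(Ps,px):
    A=np.vstack([np.outer(p,P[2])-P[:2] for P,p in zip(Ps,px)])
    X=np.linalg.svd(A)[2][-1]; X=X[:3]/X[3]
    return X,[np.round((P@np.r_[X,1])[:2]/(P@np.r_[X,1])[2]-p,1).tolist() for P,p in zip(Ps,px)]
def onplane(P,p,z):
    A=np.outer(p,P[2])-P[:2]
    return np.linalg.solve(A[:,:2],-A[:,2]*z-A[:,3])
def shot(name):
    o=ctrl.get_obs(); im=ctrl.get_image("wrist"); cv2.imwrite(f"pics/{name}.png",im[:,:,::-1])
    np.save(f"pics/{name}.npy",P_wrist(o)); return o
E
python3 - <<'E'
from h import *
Ps=[P_fixed("scene"),P_fixed("top")]
H,e=tri(Ps,[(321,135),(169,246.5)]);print(H,e)
W,e=tri(Ps,[(140.5,216),(353,214)]);print(W,e)
for nm,X,ys in(("ax",H,(0,180)),("ne",W,(180,0))):
    for y in ys:
        ctrl.goto([X[0],X[1],230],[180,0,y]); o=shot(f"{nm}{y}")
        print(nm,y,o["t"],o["tcp_pos"],o["ee_rot"],o["wrist_force"])
a=[cv2.imread(f"pics/{n}.png") for n in("ax0","ax180","ne0","ne180")]
for i,n in((0,"axs"),(2,"nes")):
    cv2.imwrite(f"pics/{n}.png",np.vstack([cv2.resize(x[90:300,60:460],None,fx=1.4,fy=1.4,interpolation=cv2.INTER_CUBIC) for x in a[i:i+2]]))
E
```

```text
[522.63598461 214.53886586 107.63824772] [[-0.9, 0.1], [-0.8, -0.3]]
[ 587.76725222 -203.1839607    81.04745967] [[-0.7, 0.0], [-0.5, -0.1]]
ax 0 2.95 [522.96273203 213.9244769  229.99961175] [ 1.79991140e+02 -6.95499598e-03 -5.67066926e-02] [ 0.4598005  -0.38223334 -0.6288531 ]
ax 180 5.65 [522.65189432 214.51984281 230.0129914 ] [1.79998795e+02 2.35815700e-03 1.79984525e+02] [ 0.16053075 -0.03073904  0.43480425]
ne 180 7.2583 [ 587.96856659 -201.95662651  229.97999233] [ 1.79962813e+02  1.43778415e-03 -1.79923921e+02] [-0.46561202 -0.45781282 -0.36091117]
ne 0 9.9583 [ 587.7841716  -203.11311287  230.01913322] [ 1.79998990e+02 -7.78125782e-04  1.66295888e-02] [-0.35287482  0.37528957  0.2660653 ]
```

View pics/axs.png

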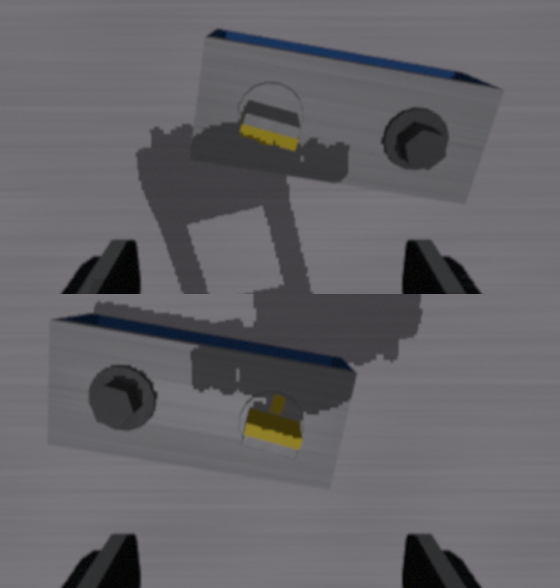

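View pics/nes.png

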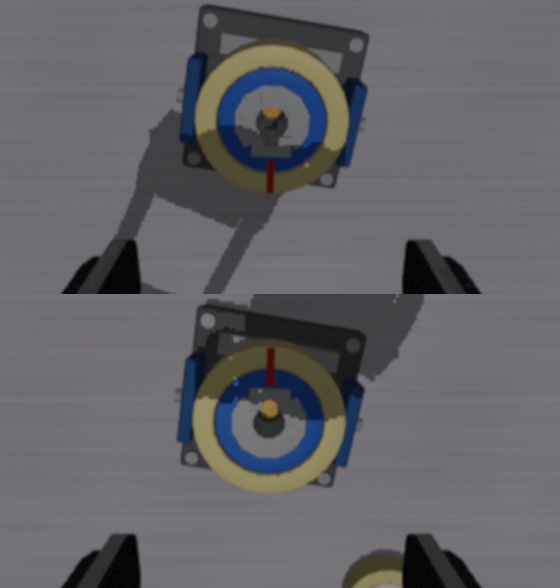

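Wrist views: the keyed axle is at about (272,115) in the upper crop and (272,131) in the lower. The bore is at about (271,122) and (269,420-294=126), and the red line points at the robot. I'll zoom in and overlay a fitted model to get accurate poses.

Run:
```python
from h import *
def px(c,r): return (60+c/1.4,90+r/1.4)
A=[np.load(f"pics/ax{y}.npy") for y in(0,180)];N=[np.load(f"pics/ne{y}.npy") for y in(0,180)]
print("collar",tri(A,[px(271,113),px(272,131)]))
print("plain collar",tri(A,[px(416,138),px(123,397-294)]))
print("tyre",tri(N,[px(272,117),px(269,416-294)]))
print("red outer/inner",tri(N,[px(270.5,192),px(271,348-294)]),tri(N,[px(270.5,160),px(271,386-294)]))
t=[cv2.resize(cv2.imread(f"pics/ax{y}.png")[r:r+48,222:286],None,fx=6,fy=6,interpolation=cv2.INTER_CUBIC) for y,r in((0,144),(180,156))]
u=[cv2.resize(cv2.imread(f"pics/ne{y}.png")[r:r+90,195:315],None,fx=3.2,fy=3.2,interpolation=cv2.INTER_CUBIC) for y,r in((0,140),(180,140))]
cv2.imwrite("pics/z1.png",np.vstack([np.hstack(t),np.hstack(u)]))
```

```text
collar (array([529.39188037, 214.2371167 ,  74.56382626]), [[-0.9, 0.0], [-0.9, 0.0]])
plain collar (array([510.95243754, 115.01682688,  71.55308036]), [[-0.8, -0.1], [-0.8, 0.1]])
tyre (array([ 589.96046451, -203.82156024,   69.05348244]), [[-0.5, -0.0], [-0.5, 0.0]])
red outer/inner (array([ 542.01513364, -202.66786399,   86.00760447]), [[-0.7, 0.0], [-0.7, 0.0]]) (array([ 565.45787576, -202.64266772,   86.83169846]), [[-0.7, 0.0], [-0.7, 0.0]])
```

View pics/z1.png

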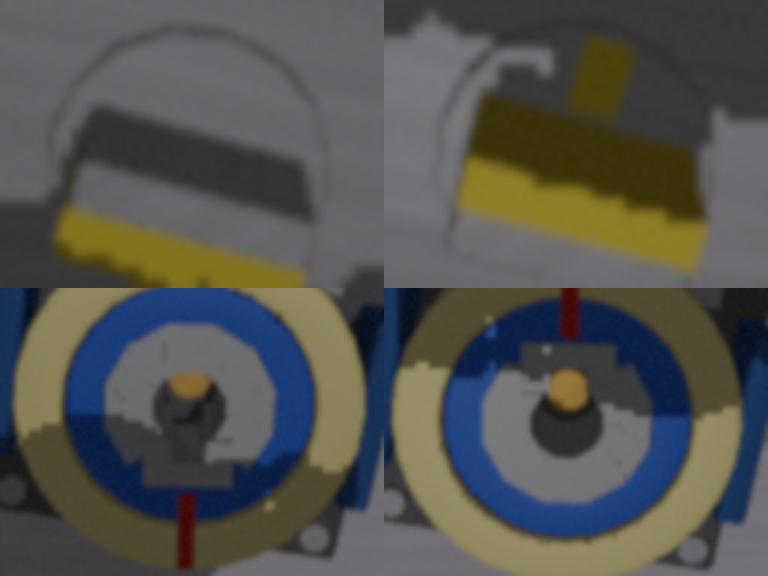

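Run:
```python
from h import *
A=[np.load(f"pics/ax{y}.npy") for y in(0,180)];N=[np.load(f"pics/ne{y}.npy") for y in(0,180)]
pa=lambda c,r,i:(222+(c+.5)/6-.5,(144,156)[i]+(r+.5)/6-.5)
pn=lambda c,r:(195+(c+.5)/3.2-.5,140+(r+.5)/3.2-.5)
E1,e1=tri(A,[pa(65,207,0),pa(313,270,1)]);E2,e2=tri(A,[pa(308,272,0),pa(73,205,1)])
print("split ends",E1,e1,E2,e2); d=E1-E2;print("head y dir deg",np.degrees(np.arctan2(d[1],d[0])),np.linalg.norm(d), (E1+E2)/2)
for z in(76,):
  c=[onplane(A[0],pa(189,155,0),z),onplane(A[1],pa(191,150,1),z)];print("collar",c,np.mean(c,0))
B,e=tri(N,[pn(189,120),pn(182,133)]);print("bore",B,e)
c=[onplane(N[0],pn(189,120),85),onplane(N[1],pn(182,133),85)];print(c,np.mean(c,0))
r=[onplane(N[0],pn(187,245),85),onplane(N[1],pn(186,22),85)];print("red",r,np.mean(r,0))
v=np.mean(r,0)-np.mean(c,0);print("keyway deg",np.degrees(np.arctan2(v[1],v[0])))
# overlay model of collar at top, head top
b=np.mean(c,0)
out=[]
ang=np.arctan2(d[1],d[0])-np.pi/2 ; ux=np.array([np.cos(ang),np.sin(ang),0]);uy=np.array([-ux[1],ux[0],0])
m=(E1+E2)/2
print("key(+x) dir deg",np.degrees(ang));
```

```text
split ends [532.96218972 231.08778517 111.98939682] [[-0.4, 0.0], [-0.3, -0.0]] [523.53116812 197.71883961 111.74192659] [[-0.4, -0.0], [-0.4, 0.0]]
head y dir deg 74.21818547650801 34.67696552086685 [528.24667892 214.40331239 111.8656617 ]
collar [array([531.00786994, 213.82847234]), array([526.03662806, 214.28205815])] [528.522249   214.05526525]
bore [ 590.13707354 -203.78451097   82.20773038] [[0.0, 0.0], [0.0, 0.0]]
[array([ 590.92488172, -203.74529081]), array([ 589.31593731, -203.79780184])] [ 590.12040951 -203.77154633]
red [array([ 552.79617364, -203.18951639]), array([ 557.68487964, -202.69490101])] [ 555.24052664 -202.9422087 ]
keyway deg 178.63793710112563
key(+x) dir deg -15.781814523491981
```

Measured so far: the axle axis is at (528.4, 214.2), its head top at 112 and its key direction 164.2°. The bore is at (590.1, -203.8) and its keyway at 178.6°. Next is the grasp.

Run:
```python
from h import *
def rep(s):
    o=ctrl.get_obs();print(s,round(o["t"],2),o["tcp_pos"].round(1),o["ee_rot"].round(2),o["wrist_force"].round(1),o["moment"].round(2),round(o["grip_width"],1),round(o["grip_force"],1));return o
x,y=528.4,214.2
ctrl.goto([x,y,150],[180,0,74.2]); ctrl.move_l([x,y,80.5],speed=100); ctrl.wait(.2); rep("down")
ctrl.grip(0,80); rep("grip")
ctrl.move_l([x,y,185],speed=100); ctrl.wait(.2); rep("lift")
ctrl.goto([590.1,-203.8,185],[180,0,88.6]); ctrl.wait(.3); rep("over")
ctrl.move_l([590.1,-203.8,155],speed=80); ctrl.wait(.2); rep("pre")
shot("pre"); im=ctrl.get_image("scene"); cv2.imwrite("pics/sc1.png",im[:,:,::-1])
a=cv2.imread("pics/pre.png"); b=cv2.resize(im[150:250,90:200,::-1],None,fx=3.84,fy=3.84,interpolation=cv2.INTER_CUBIC)
c=cv2.resize(a[140:340,150:360],None,fx=1.92,fy=1.92)
cv2.imwrite("pics/pc.png",np.hstack([b,c[:384]]))
```

```text
down 12.63 [529.2 214.4  81.5] [ 1.799e+02 -6.000e-02  7.420e+01] [-0.5  0.2  0.6] [0.05 0.05 0.01] 85.1 0.0
grip 13.28 [528.5 214.3  80.6] [ 1.7999e+02 -1.0000e-02  7.4200e+01] [-0.   0.5  1.6] [-0.    0.07  0.03] 12.9 78.3
lift 14.68 [527.9 214.1 184.1] [-1.7992e+02  5.0000e-02  7.4200e+01] [ 0.7  0.5 -3.1] [0.04 0.   0.02] 12.9 77.9
over 16.53 [ 590.3 -203.   185.1] [179.99  -0.    88.67] [ 0.1 -0.5 -2.7] [ 0.    0.05 -0.04] 12.9 78.0
pre 17.26 [ 590.6 -204.1  155.7] [1.7993e+02 3.0000e-02 8.8600e+01] [ 0.3  0.3 -3.1] [ 0.04  0.03 -0.01] 12.7 78.0
```

View pics/pc.png

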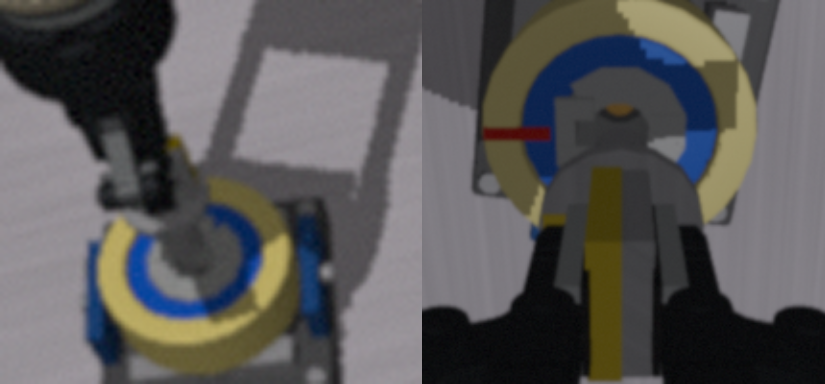

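The axle is held squarely over the bore. In the right panel the yellow face and its dab are on the left, the same side as the keyway and red line at (517,133). Now I'll go down with a force guard, with a yaw search ready if the key lands on the face.

```bash
cat >> h.py <<'E'
def rep(s):
    o=ctrl.get_obs();print(s,round(o["t"],2),o["tcp_pos"].round(1),o["ee_rot"].round(2)[[0,1,2]],o["wrist_force"].round(1),o["moment"].round(2),round(o["grip_width"],1),round(o["grip_force"],1));return o
def down(x,y,yaw,z0,z1,lim,step=2.,dt=.04):
    """step down until the upward force (axle weight removed) passes lim; returns z reached"""
    z=z0
    while z>z1:
        z=max(z-step,z1); ctrl.move_l([x,y,z],[180,0,yaw],speed=50); ctrl.wait(dt)
        f=ctrl.get_obs()["wrist_force"]
        if f[2]+3>lim or np.hypot(f[0],f[1])>20: break
    rep(f"z={z:.1f} yaw={yaw}"); return z
E
python3 - <<'E'
from h import *
x,y=590.1,-203.8
z=down(x,y,88.6,155,133,8,4)
if z==133: z=down(x,y,88.6,133,110,8,2)
E
```

```text
z=133.0 yaw=88.6 19.11 [ 590.1 -203.8  132.9] [-179.99   -0.     88.6 ] [ 0.1  0.2 -2.4] [ 0.01 -0.02 -0.03] 12.7 78.0
z=110.0 yaw=88.6 22.61 [ 590.1 -203.8  110. ] [-180.    -0.    88.6] [-0.2  0.3 -3. ] [ 0.02 -0.05 -0.  ] 13.1 78.0
```

The key slipped straight in with no contact force. Now I'll push home against the spring until the collar seats.

Run:
```python
from h import *
x,y=590.1,-203.8
z=down(x,y,88.6,110,97,22,2.6)
while z>90:
    z2=down(x,y,88.6,z,z-.5,26,.5,.15); z=z2
    if ctrl.get_obs()["wrist_force"][2]+3>26: break
ctrl.wait(.5); rep("hold")
```

```text
z=97.0 yaw=88.6 24.36 [ 590.5 -204.    97.6] [1.7995e+02 2.0000e-02 8.8600e+01] [-0.  -0.2  5.9] [0.09 0.2  0.04] 12.7 79.2
z=96.5 yaw=88.6 24.76 [ 590.5 -204.    97.2] [1.7995e+02 2.0000e-02 8.8600e+01] [0.  0.1 5.5] [ 0.12  0.14 -0.04] 12.9 79.2
z=96.0 yaw=88.6 25.16 [ 590.5 -204.    96.8] [1.7995e+02 2.0000e-02 8.8600e+01] [-0.6  0.9  6.8] [0.06 0.2  0.03] 13.0 79.3
z=95.5 yaw=88.6 25.56 [ 590.5 -204.    96.3] [1.7995e+02 2.0000e-02 8.8600e+01] [-1.2  0.4  6.3] [0.13 0.19 0.  ] 13.3 79.3
z=95.0 yaw=88.6 25.96 [ 590.5 -204.    95.9] [1.7995e+02 2.0000e-02 8.8600e+01] [-0.7  0.3  6. ] [0.12 0.24 0.02] 12.7 79.3
z=94.5 yaw=88.6 26.36 [ 590.5 -204.    95.6] [1.7996e+02 2.0000e-02 8.8600e+01] [-1.5  0.1  7.8] [ 0.12  0.35 -0.04] 12.8 79.5
z=94.0 yaw=88.6 26.76 [ 590.6 -204.    95.7] [1.7996e+02 2.0000e-02 8.8600e+01] [-2.   1.1  9.4] [0.25 0.44 0.03] 12.9 80.0
z=93.5 yaw=88.6 27.16 [ 590.5 -204.    95.6] [1.7997e+02 2.0000e-02 8.8610e+01] [-2.8  0.8 12.4] [ 0.28  0.66 -0.06] 12.8 80.3
z=93.0 yaw=88.6 27.56 [ 590.6 -204.    95.6] [1.7997e+02 2.0000e-02 8.8610e+01] [-4.8  2.  13.1] [ 0.34  0.74 -0.01] 12.6 80.6
z=92.5 yaw=88.6 27.96 [ 590.6 -204.    95.6] [1.7998e+02 2.0000e-02 8.8610e+01] [-4.5  2.3 15.8] [ 0.4   0.88 -0.02] 12.6 81.0
z=92.0 yaw=88.6 28.36 [ 590.6 -204.    95.6] [1.7999e+02 2.0000e-02 8.8610e+01] [-5.3  2.8 18.4] [ 0.41  1.11 -0.01] 13.1 81.3
z=91.5 yaw=88.6 28.76 [ 590.6 -204.    95.6] [1.7999e+02 2.0000e-02 8.8610e+01] [-7.1  2.2 18.7] [0.52 1.22 0.01] 12.8 81.6
z=91.0 yaw=88.6 29.16 [ 590.6 -204.1   95.6] [1.800e+02 2.000e-02 8.861e+01] [-7.7  3.6 21.8] [ 0.59  1.38 -0.03] 12.9 81.9
z=90.5 yaw=88.6 29.56 [ 590.6 -204.    95.5] [-1.7999e+02  2.0000e-02  8.8620e+01] [-8.8  3.8 23.3] [ 0.54  1.53 -0.01] 13.1 82.2
hold 30.06 [ 590.6 -204.    95.5] [-1.7999e+02  2.0000e-02  8.8620e+01] [-9.9  4.  24. ] [ 0.62  1.48 -0.04] 13.0 82.2
```

It stopped hard at TCP z = 95.5, which is exactly the predicted seat height (collar at 85). One look to confirm before handing in.

Run:
```python
from h import *
shot("fin"); im=ctrl.get_image("scene")
a=cv2.imread("pics/fin.png"); b=cv2.resize(im[150:250,90:200,::-1],None,fx=3.84,fy=3.84,interpolation=cv2.INTER_CUBIC)
c=cv2.resize(a[140:340,150:360],None,fx=1.92,fy=1.92)
cv2.imwrite("pics/fc.png",np.hstack([b,c])); rep("now")
```

```text
now 30.16 [ 590.6 -204.    95.6] [-1.800e+02  2.000e-02  8.862e+01] [-9.1  4.  23.6] [ 0.62  1.51 -0.02] 13.1 82.2
```

View pics/fc.png

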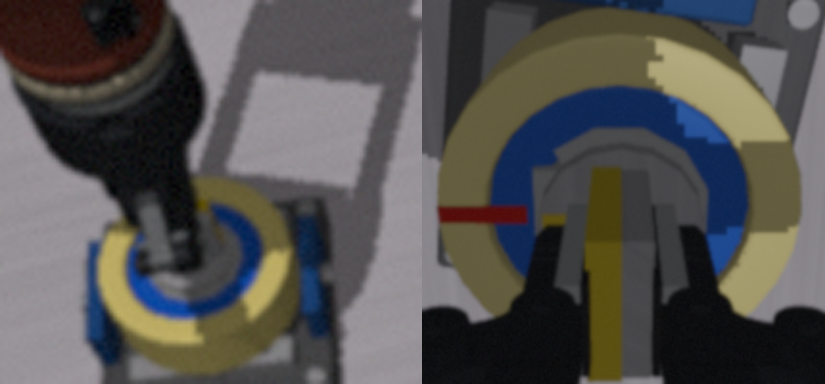

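The collar sits flat on the hub and its yellow dab at (553,220) lines up with the red line at (483,214). The grip has not shifted compared with the earlier view.

```bash
python3 -c "
from station import ctrl
print(ctrl.sign_off())"
```

```text
the job is handed in; nothing more can be done
None
```

The keyed axle is in the wheel with its key in the keyway and its collar flush on the hub; I handed the job in at about 30 s, still gripping it and pressing it home with about 24 N.

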